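Clear a ripped strip past the table-saw guard with the push shoe

TASK

The table saw is off and its blade has stopped, but the strip just ripped is still lying between the rip fence and the blade, partly under the guard. Take the yellow push shoe from its holder, hook its heel behind the strip's near end and push the strip along the fence, flat on the table, until all of it is past the back end of the guard, lying straight; keep the fingers off the strip and do not knock the guard or disturb the offcut, glue bottle, tape measure or square. Then stand the shoe back in its holder as it was.

Things in the scene. Friction and masses are not known exactly. Their poses are not given: they have to be found in the camera images.
- saw: Table saw in the bench, fixed. Origin on the bench surface below the middle of the blade; x = feed direction, away from the robot; y left; z up. Flat aluminium table top at z=25 mm, continued flush by a plywood outfeed board to x=+406 mm. Blade 3 mm thick at y=0, 30 mm out of the table from x=-82 to 82 mm, a riving knife behind it to x=117 mm. Mitre gauge at left front (x<-89, y>70, top 86 mm).
- fence (a point): Point on the rip fence's guiding face beside the blade's middle, at table height (saw frame x=0, y=-65.5, z=25 mm), axes as the saw's. The fence is an aluminium bar right of the blade, from x=-245 to 255, 50 mm wide (towards -y), 60 mm high, with a black clamp head (100 mm wide, 46 mm high) at its near end. The gap between fence and blade is 64 mm wide.
- guard: Clear plastic blade guard, orange front, black spine, fixed to the saw, same frame as the saw. Spans x=-120 to 120, y=-18 to 18 mm (a red screw at x=103 reaches y=+-23), underside z=55 mm (30 mm above the table), top z=121 mm. Above the strip, the passage between guard side and fence is 47.5 mm wide (42 at the screw), its middle at y=-42 mm.
- strip: The ripped wooden strip, pale wood, 180 long (x) x 60 wide (y) x 18 mm thick, about 0.15 kg, loose, lying flat on the saw table between fence and blade with its x along the feed direction within about 1 degree. Origin: centre of its underside.
- strip_tail (a point): Middle of the strip's near end face (x=-90 mm in the strip's frame, half-way up its thickness); at the start it is about 75 to 15 mm on the robot's side of the blade's middle (saw x -75 to -15 mm).
- shoe: Yellow push shoe, upright rigid board 22 mm thick (y), 0.22 kg, loose. Origin: inner corner where the flat sole (z=0) meets the heel's front face, mid-thickness; x to the toe, z up. Sole x=0 to 162 mm; heel block x=-20 to 0 hangs 12 mm below the sole. Handle bar on top x=-24 to 60, z=114 to 150 mm; neck below it x=-5 to 45 mm. Grip the handle's 22 mm thickness from above.
- holder: Plywood shoe holder fixed to the bench left or right of the saw, base 220 x 80 mm. Origin: centre of its underside, x along it. Floor block top z=24 mm, x=-65 to 85, between cheeks 30 mm apart (tops z=62); toe stop at x=94. The parked shoe stands upright on the block, shoe x along holder x, its origin at x=-75, y=0, z=24 mm, heel hanging behind the block (play 9 mm along x, 4 mm in y).
- offcut: Other half of the ripped board, pale wood, 180 x 110 x 18 mm, loose, flat on the saw table to the left of the blade. Origin: centre of its underside. Leave it.
- screw_bin: Blue open screw bin, 150 x 100 x 60 mm, fixed on the side of the saw where the holder is not. Origin: centre of its underside.
- glue: White glue bottle, 60 mm diameter, 150 mm high, loose, at the near left. Origin: centre of its underside. Leave it.
- tape: Yellow tape measure, 65 x 35 x 65 mm, loose, at the near left. Origin: centre of its underside. Leave it.
- square: Try square with a blue stock (110 mm) and a steel blade (200 mm), lying flat and loose at the near right, 18 mm high. Leave it.

How it is judged:
On the way, in this order (a step that is already met when the one before it is completed fails the run):
1. the shoe's heel is hooked down behind the strip's near end (x of shoe in the frame of strip between -0.12 and -0.085 m and y of shoe in the frame of strip between -0.028 and 0.028 m and z of shoe in the frame of strip between 0.008 and 0.027 m), for 0.2 s.
2. the whole strip is past the back end of the guard, straight and flat on the table (x of strip_tail in the frame of saw above 0.12 m and y of strip in the frame of saw between -0.0535 and -0.0135 m and angle between the x axis of strip and the x axis of saw, either way round below 0.15 rad and angle between strip's own z axis and vertical below 0.05 rad and z of strip in the frame of saw between 0.02 and 0.03 m), for 0.2 s.
At the end, for the whole second after the job is handed in: Strip's near end past the guard's back (saw x over 120 mm), strip flat on the table, within 0.15 rad of the feed line and 20 mm of the gap's middle; shoe upright (0.12 rad) in its holder, within 20 mm lengthways, 12 mm sideways, 10 mm in height of its parked place; both at rest (all of step 2 and x of shoe in the frame of holder between -0.095 and -0.055 m and y of shoe in the frame of holder between -0.012 and 0.012 m and z of shoe in the frame of holder between 0.015 and 0.034 m and angle between shoe's own z axis and vertical below 0.12 rad and linear speed of each of strip, shoe below 0.02 m/s); the robot touches nothing.
It fails at once if the hand or arm touches the strip (contact force between any of the fingers, the arm and strip above 0.5 N).
It fails at once if the guard is knocked (more than 10 N) (contact force between guard and anything else above 10 N).
It fails at once if the strip is lifted more than 15 mm off the table (z of strip in the frame of saw above 0.04 m).
It fails at once if the offcut is moved more than 20 mm (distance of offcut from where it was at the start of the episode above 0.02 m).
It fails at once if a loose bystander (glue bottle, tape measure, square) is moved more than 30 mm (distance of any of glue, tape, square from where it was at the start of the episode above 0.03 m).
It also fails if it takes over 61 s, if anything falls off the work surface, if the arm or the gripper's body presses on something with over 40 N, if the wrist force passes 120 N, or if a joint passes its speed limit or range.

ROBOT

A 6-joint arm with a two-finger parallel gripper is mounted at the origin on the work surface. World frame = base frame: x ahead of the robot, y to its left, z up, the work surface at z = 0. Lengths are in m, angles in rad, forces in N, time in s.
With the tool pointing down it reaches from about 0.35 to 0.775 m from the base axis. Payload 5.5 kg.
Tool frame: the origin (TCP) lies at the very end of the fingers, on their centre line; the grasp point (between the pads) lies 19 mm behind it; z points along the fingers, y is the direction in which the jaws open and shut (so a half turn about z gives the same grasp; the last joint's range is limited). The gripper opens to 85 mm and grips with 20 to 120 N. Pads are 22 mm wide; open, the fingers measure 114 mm over their backs; the gripper's body (76 mm by 85 mm) begins 54 mm behind the grasp point. The pads swing forward as they close: fully open they stand 13 mm farther back than shut.
Start: joints at [-1.394, 0.313, 0.046, 1.304, 0, 1.431], TCP at [0.179, -0.546, 0.231] pointing down, gripper open.
Joint ranges: [-2.76, 2.76], [-0.86, 1.69], [-1.03, 1.26], [-2.2, 2.34], [-1.47, 1.5], [-3.14, 3.14]. Speed limits (rad/s): [2.57, 2.57, 3.14, 3.14, 3.14, 3.14].

INTERFACE

Orientations are given as a 3x3 rotation matrix whose columns are the frame's x, y, z axes.
In Python, from rig import ctrl gives the robot as it stands.
- The arm moves only by the tool play_rows, never from a script. Its argument "increments" is a list of rows, each a list of 4 numbers: the shift along the tool's x, y, z in mm, then the turn about the tool's z in degrees. A call has 1 to 12 rows; each row shifts and turns the commanded pose from where the row before left it, along the tool's axes as they then stand; what a row does not reach is not made up. A row lasts 1/12 s, in which the tool goes at most 41.7 mm and 7.16 degrees, less where a joint would pass 70% of its speed; a pose out of reach is approached as far as the arm can. A call with a gripper value outside its range is refused whole. "claw" is the finger opening in mm, from 0 to 85.4, set as the call begins (left out, the last holds). The fingers move at their own pace and stop on an object; "newtons" is the grip in N (left out, the last holds). Time passes only in rows, so rows that do not move let the fingers close. It gives the time, the measured TCP pose, the force and the opening at its end, in the units of the state.
- ctrl.get_state(): the state, without advancing time (a new reading comes with each control period).
- ctrl.grab_frame(name): name is "side" or "top" or "wrist"; returns a dict with "frame" (384x512x3 uint8, red, green, blue), "fov_y" (degrees; the focal length in pixels is half the picture's height over the tangent of half this angle, whatever the lens; pixels are square), "cx", "cy" (the principal point, pixels), "R" (3x3) and "t" (3): a world point X has camera coordinates R X + t. Camera axes: x right, y down, z forward; pixel columns grow to the right and rows downward; lengths in m; the calibration is good to about 2 mm. The wrist camera is an equidistant fisheye: a pixel r from the principal point sees the ray r / f radians off the axis. A picture is of the moment at which its call begins. There is no depth.
- ctrl.sign_off(): hands the job in, once; it reports no verdict.
The state is a dict: "clock": time; "joint_positions": joint angles; "qd": joint speeds; "effort": joint torques, N m; "tcp_pos": TCP position; "eef_rot": TCP orientation; "force": force on the tool from outside, world axes, zero at the start; "ft_torque": the same for the moment, N m; "grip_width": opening from 0.0 (shut) to 1.0 (fully open).
Only numpy, scipy, OpenCV 4.12 (cv2) and the standard library are available. Lean on these libraries where they do the work, as an engineer would, in place of code of your own. Each camera call takes 0.05 s, during which the arm holds its last target. There are 200 camera calls.

## Working session

There is one attempt and no reset: what is moved stays moved. The work goes in short steps, Python scripts to look and compute and a tool call to move; the robot and the scene stay as the last step left them, time stands still between calls to the robot, and variables do not carry over. Pictures are saved under pics/ and viewed, about 8 in all and at most 12, crops included, and the job is handed in when it is done.

Besides the shell and the picture viewer there is one more tool, called as name(argument=value, ...), one argument or row to a line, values as JSON. play_rows: Moves the arm, as the interface text tells. Its arguments: {"type":"object","properties":{"increments":{"type":"array"},"claw":{"type":"number"},"newtons":{"type":"number"}},"required":["increments"]}

```bash
mkdir -p pics; cat > h.py <<'E'
import numpy as np, cv2, pickle
from rig import ctrl
def grab(n,save=None):
    c=ctrl.grab_frame(n)
    pickle.dump(c,open(f'pics/{save or n}.pkl','wb'))
    cv2.imwrite(f'pics/{save or n}.png',c['frame'][...,::-1]); return c
def ray(c,u,v):
    f=c['frame'].shape[0]/2/np.tan(np.radians(c['fov_y'])/2)
    R=np.array(c['R']);t=np.array(c['t'])
    return -R.T@t, R.T@np.array([(u-c['cx'])/f,(v-c['cy'])/f,1.])
def onz(c,u,v,z):
    o,d=ray(c,u,v); return o+d*(z-o[2])/d[2]
def proj(c,X):
    f=c['frame'].shape[0]/2/np.tan(np.radians(c['fov_y'])/2)
    p=np.array(c['R'])@np.array(X)+np.array(c['t']); return p[0]/p[2]*f+c['cx'],p[1]/p[2]*f+c['cy']
E
python3 - <<'E'
from h import *
a=grab('top','top0');b=grab('side','side0')
for c in(a,b): print(c['fov_y'],c['cx'],c['cy'],-np.array(c['R']).T@c['t'],np.array(c['R']).round(2).tolist())
cv2.imwrite('pics/both.png',cv2.resize(a['frame'][...,::-1],(800,600),interpolation=cv2.INTER_CUBIC))
print(ctrl.get_state())
E
```

```text
45.46032694383115 255.36491561409596 192.3468564955945 [0.37363239 0.01362342 1.50508588] [[0.01, -1.0, 0.01], [-1.0, -0.01, -0.07], [0.07, -0.01, -1.0]]
55.17959936955074 249.98750988757783 193.5288457155385 [0.10171443 0.76985707 0.50300475] [[-0.9, -0.44, 0.02], [-0.22, 0.41, -0.88], [0.38, -0.8, -0.47]]
{'clock': 0.1, 'joint_positions': array([-1.39363112e+00,  3.13910491e-01,  4.50914915e-02,  1.30362170e+00,
        8.97123082e-06,  1.43122085e+00]), 'qd': array([-0.00265968, -0.00173317,  0.00309636, -0.00033968,  0.00043011,
        0.00077887]), 'effort': array([ 1.93985419e-03, -4.81723666e+01,  2.99244064e+01,  1.26783139e-02,
       -1.08545380e-04,  1.03042618e-05]), 'tcp_pos': array([ 0.17901999, -0.54593289,  0.23050603]), 'eef_rot': array([[ 9.50255681e-01,  3.11470805e-01, -2.80973451e-04],
       [ 3.11470841e-01, -9.50254329e-01,  1.62021612e-03],
       [ 2.37653781e-04, -1.62713461e-03, -9.99998648e-01]]), 'force': array([-0.33166565,  0.14054848,  0.2222405 ]), 'ft_torque': array([ 0.07038179, -0.00613868,  0.0245998 ]), 'grip_width': 1.0005662232411727}
```

View pics/both.png

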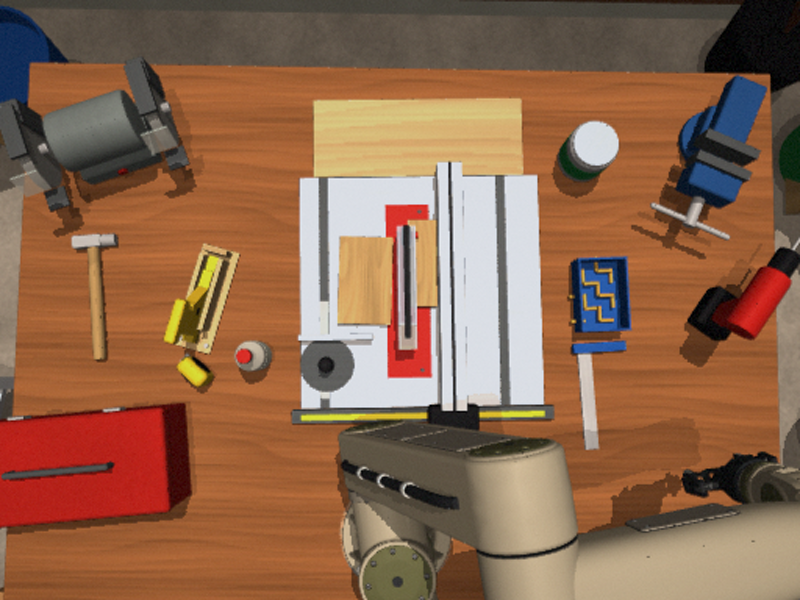

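View pics/side0.png

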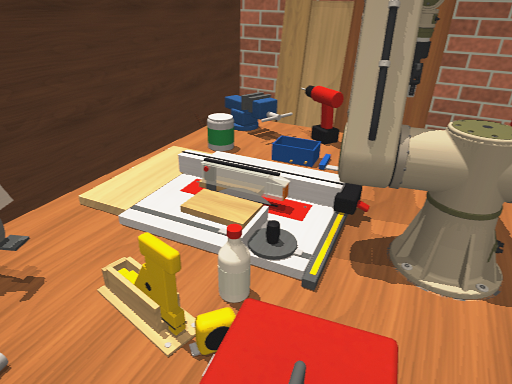

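```bash
python3 - <<'E'
from h import *
a=cv2.imread('pics/top0.png'); b=cv2.imread('pics/side0.png')
L=cv2.resize(a[60:275,200:325],None,fx=2.75,fy=2.75,interpolation=cv2.INTER_CUBIC)
H=cv2.resize(a[150:250,100:180],None,fx=4,fy=4,interpolation=cv2.INTER_CUBIC)
out=np.zeros((595,800,3),np.uint8); out[:L.shape[0],:L.shape[1]]=L[:595]; out[:400,400:720]=H
cv2.imwrite('pics/crop1.png',out)
S=cv2.resize(b[225:365,90:250],None,fx=4,fy=4,interpolation=cv2.INTER_CUBIC)
cv2.imwrite('pics/crop2.png',S)
E
```

```text
(no output)
```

View pics/crop1.png

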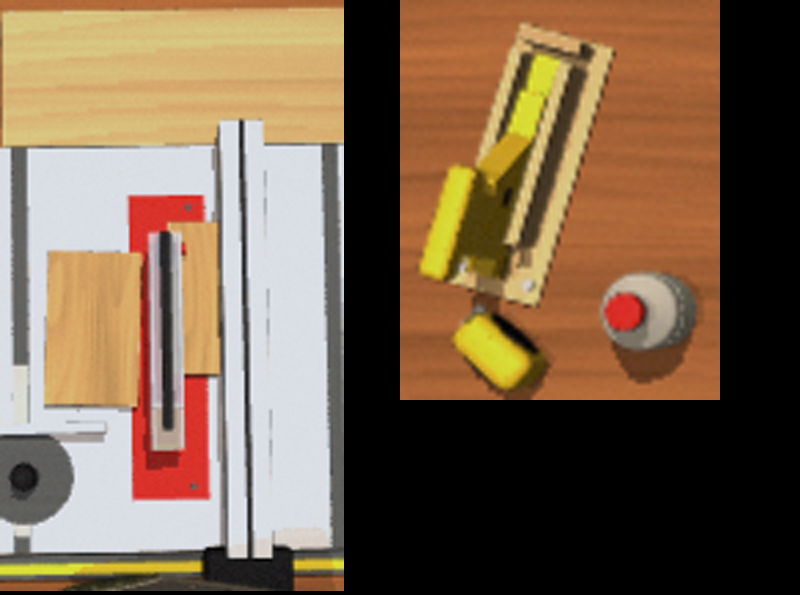

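View pics/crop2.png

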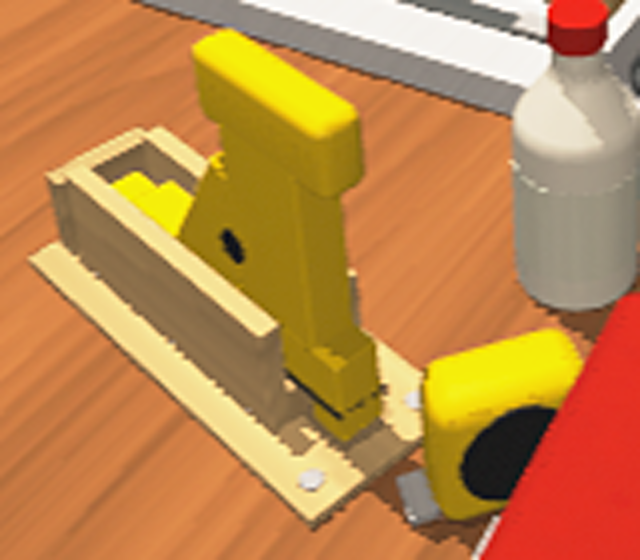

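```bash
cat >> h.py <<'E'
def load(n): return pickle.load(open(f'pics/{n}.pkl','rb'))
E
python3 - <<'E'
from h import *
a=load('top0'); b=load('side0')
P=lambda x,y,z:onz(a,200+(x+.5)/2.75-.5,60+(y+.5)/2.75-.5,z)
Q=lambda x,y,z:onz(a,100+(x-400+.5)/4-.5,150+(y+.5)/4-.5,z)
pr=lambda n,p:print(n,(1000*p).round(1)[:2])
for n,x,y,z in [('guardFL',148,233,.121),('guardFR',181,233,.121),('guardNL',152,450,.121),('guardNR',185,450,.121),('outfeed far',3,11,.025),('outfeed far R',343,9,.025),('fence farL bot',219,121,.025),('fence farL top',219,121,.085),('fence farR',263,121,.085),('fence nearL',228,558,.085),('strip FR',219,223,.043),('strip NR',220,375,.043),('strip NL',184,374,.043),('strip near mid',200,375,.043),('off',47,252,.043),('off',140,253,.043),('off',45,406,.043),('off',137,407,.043)]: pr(n,P(x,y,z))
for n,x,y,z in [('holdFL',522,22,.012),('holdFR',613,48,.012),('holdNR',538,305,.012),('holdNL',438,280,.012),('hFL',448,165,.174),('hFR',475,170,.174),('hNR',446,280,.174),('hNL',420,275,.174),('cheek/toe',522,22,.062)]: pr(n,Q(x,y,z))
# side: handle top corners
S=lambda x,y,z:onz(b,90+(x+.5)/4-.5,225+(y+.5)/4-.5,z)
for n,x,y,z in [('far l',195,45,.174),('far r',235,30,.174),('near r',358,108,.174),('near l',318,135,.174),('base near corner',318,522,.012),('base far left',30,260,.012),('base right',440,432,.012)]: pr('side '+n,S(x,y,z))
E
```

```text
guardFL [617.2   8.6]
guardFR [617.7 -28. ]
guardNL [377.2   1.3]
guardNR [377.6 -34.9]
outfeed far [900.6 185.4]
outfeed far R [ 909.4 -223. ]
fence farL bot [770.3 -74.9]
fence farL top [754.3 -71.3]
fence farR [ 755.  -121.8]
fence nearL [257.8 -85.5]
strip FR [644.  -74.8]
strip NR [465.4 -77.5]
strip NL [466.  -35.6]
strip near mid [465.1 -54.2]
off [606.9 126.1]
off [607.2  17.4]
off [426.8 125.2]
off [427.   18.6]
holdFL [595.5 411.8]
holdFR [575.  336.9]
holdNR [364.5 391.8]
holdNL [383.8 473.2]
hFL [466.1 419. ]
hFR [462.7 399.3]
hNR [382.8 417.6]
hNL [386.1 436.4]
cheek/toe [588.  398.5]
side far l [462.8 417.6]
side far r [456.  402.1]
side near r [383. 421.]
side near l [386.  440.6]
side base near corner [377.4 473.2]
side base far left [587.1 418.5]
side base right [359.5 414.7]
```

```bash
cat >> h.py <<'E'
def to(x,y,z,yaw):
    "tool-frame move (mm, deg) to world target; turn first, then shift"
    s=ctrl.get_state();R=s['eef_rot'];p=s['tcp_pos']
    cur=np.degrees(np.arctan2(R[1,0],R[0,0]))
    c,n=np.cos(np.radians(yaw)),np.sin(np.radians(yaw))
    Rt=np.array([[c,n,0],[n,-c,0],[0,0,-1]])
    print('p',(p*1000).round(1),'yaw',cur.round(2),'F',s['force'].round(1),'tau',s['ft_torque'].round(2),'w',round(s['grip_width']*85.4,1),'t',s['clock'])
    print('turn',(cur-yaw).round(2),'then shift',(Rt.T@(np.array([x,y,z])-p)*1000).round(1))
E
python3 -c "
from h import *
to(.45,-.25,.26,-13.5)"
```

```text
p [ 179.  -545.9  230.5] yaw 18.15 F [-0.3  0.1  0.2] tau [ 0.07 -0.01  0.02] w 85.4 t 0.1
turn 31.65 then shift [ 194.4 -351.   -29.5]
```

play_rows(
  increments=[
    [0,0,-5,5.3],
    [0,0,-5,5.3],
    [0,0,-5,5.3],
    [0,0,-5,5.3],
    [0,0,-5,5.3],
    [0,0,-5,5.3],
  ],
  claw=85,
)

```text
clock: 0.6
tcp_pos: [0.1791, -0.5461, 0.261]
eef_rot: [[0.971, -0.24, -0.0], [-0.24, -0.971, 0.001], [-0.0, -0.001, -1.0]]
force: [-0.8, -0.7, 0.1]
grip_width: 0.994
```

play_rows(
  increments=[
    [16,-29,0,0],
    [16,-29,0,0],
    [16,-29,0,0],
    [16,-29,0,0],
    [16,-29,0,0],
    [16,-29,0,0],
    [16,-29,0,0],
    [16,-29,0,0],
    [16,-29,0,0],
    [16,-29,0,0],
    [16,-29,0,0],
    [16,-29,0,0],
  ],
)

```text
clock: 1.6
tcp_pos: [0.4485, -0.252, 0.261]
eef_rot: [[0.972, -0.236, -0.001], [-0.236, -0.972, 0.0], [-0.001, -0.0, -1.0]]
force: [-0.1, -1.4, -0.0]
grip_width: 0.994
```

```bash
python3 -c "
from h import *
to(.4235,.419,.25,-13.5)"
```

```text
p [ 448.5 -252.   261. ] yaw -13.65 F [-0.1 -1.4 -0. ] tau [-0.06 -0.07  0.02] w 84.9 t 1.6
turn -0.15 then shift [-180.9 -646.6   11. ]
```

play_rows(
  increments=[
    [-10,-36,0,0],
    [-10,-36,0,0],
    [-10,-36,0,0],
    [-10,-36,0,0],
    [-10,-36,0,0],
    [-10,-36,0,0],
    [-10,-36,0,0],
    [-10,-36,0,0],
    [-10,-36,0,0],
    [-10,-36,0,0],
    [-10,-36,0,0],
    [-10,-36,0,0],
  ],
)

```text
clock: 2.6
tcp_pos: [0.4001, 0.072, 0.2701]
eef_rot: [[0.996, -0.094, 0.008], [-0.094, -0.991, 0.099], [-0.001, -0.099, -0.995]]
force: [-0.1, -0.5, 0.1]
grip_width: 0.994
```

play_rows(
  increments=[
    [-10,-36,0,0],
    [-10,-36,0,0],
    [-10,-36,0,0],
    [-10,-36,0,0],
    [-10,-36,0,0],
    [-10,-34,0,0],
    [0,0,0,0],
    [0,0,0,0],
  ],
)

```text
clock: 3.27
tcp_pos: [0.3464, 0.1543, 0.3009]
eef_rot: [[0.999, 0.041, -0.009], [0.042, -0.979, 0.199], [-0.001, -0.199, -0.98]]
force: [-0.0, -0.4, -0.4]
grip_width: 0.997
```

```bash
python3 - <<'E'
from h import *
c=grab('wrist','w1'); to(.4235,.419,.135,-13.5)
print(c['fov_y'],c['cx'],c['cy'])
E
```

```text
p [346.7 154.  300.5] yaw 2.38 F [ 0.  -0.4 -1. ] tau [-0.19 -0.07  0.01] w 85.2 t 3.3167
turn 15.88 then shift [  12.8 -275.6  165.5]
65.70646984690485 253.68948293491152 189.92631931508225
```

View pics/w1.png

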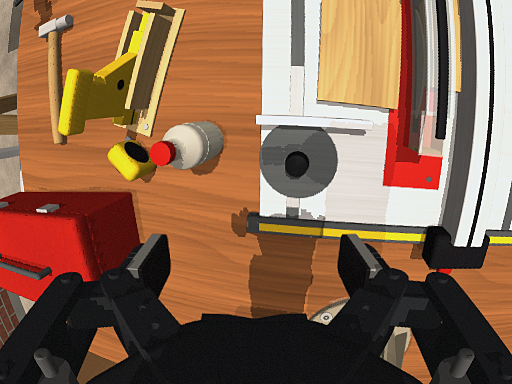

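```bash
ls; python3 - <<'E'
from h import *
s=ctrl.get_state(); print(s['joint_positions'].round(3),s['eef_rot'].round(3))
E
```

```text
h.py
pics
[ 0.041 -0.116 -0.282  1.406  0.201  3.141] [[ 0.999  0.041 -0.009]
 [ 0.042 -0.979  0.199]
 [-0.001 -0.199 -0.98 ]]
```

play_rows(
  increments=[
    [0,0,0,-5],
    [0,0,0,-5],
    [0,0,0,-5],
    [0,0,0,-5],
  ],
)

```text
clock: 3.65
tcp_pos: [0.3469, 0.1535, 0.2999]
eef_rot: [[0.924, 0.382, -0.011], [0.376, -0.905, 0.199], [0.066, -0.188, -0.98]]
force: [0.4, 0.3, 0.6]
grip_width: 0.993
```

```bash
python3 - <<'E'
from h import *
s=ctrl.get_state(); print(s['joint_positions'].round(3),s['eef_rot'].round(3)); to(.4235,.419,.25,166.5)
E
```

```text
[ 0.039 -0.114 -0.282  1.405  0.201  2.787] [[ 0.924  0.382 -0.011]
 [ 0.376 -0.905  0.199]
 [ 0.066 -0.188 -0.98 ]]
p [346.9 153.5 299.9] yaw 22.16 F [0.4 0.3 0.6] tau [-0.16 -0.   -0.01] w 84.8 t 3.65
turn -144.34 then shift [-12.4 276.1  49.9]
```

play_rows(
  increments=[
    [0,0,0,-7],
    [0,0,0,-7],
    [0,0,0,-7],
    [0,0,0,-7],
    [0,0,0,-7],
    [0,0,0,-7],
    [0,0,0,-7],
    [0,0,0,-7],
    [0,0,0,-7],
    [0,0,0,-7],
    [0,0,0,-7],
    [0,0,0,-7],
  ],
)

```text
clock: 4.65
tcp_pos: [0.347, 0.1534, 0.2998]
eef_rot: [[-0.285, 0.958, -0.011], [0.939, 0.281, 0.199], [0.194, 0.047, -0.98]]
force: [-0.1, -0.3, -0.5]
grip_width: 0.995
```

play_rows(
  increments=[
    [0,0,0,-7],
    [0,0,0,-7],
    [0,0,0,-7],
    [0,0,0,-7],
    [0,0,0,-7],
    [0,0,0,-7],
    [0,0,0,-7],
    [0,0,0,-7],
    [0,0,0,-7],
    [0,0,0,-7],
    [0,0,0,-7],
    [0,0,0,-7],
  ],
)

```text
clock: 5.65
tcp_pos: [0.347, 0.1534, 0.2998]
eef_rot: [[-0.983, -0.183, -0.011], [-0.182, 0.963, 0.199], [-0.026, 0.198, -0.98]]
force: [0.8, 0.0, -0.0]
grip_width: 0.994
```

play_rows(
  increments=[
    [0,0,0,-7],
    [0,0,0,-7],
    [0,0,0,-7],
    [0,0,0,-7],
    [0,0,0,-7],
    [0,0,0,-7],
    [0,0,0,-7],
    [0,0,0,-7],
    [0,0,0,-7],
    [0,0,0,-7],
    [0,0,0,-7],
    [0,0,0,-7],
  ],
)

```text
clock: 6.65
tcp_pos: [0.347, 0.1534, 0.2999]
eef_rot: [[0.079, -0.997, -0.011], [-0.977, -0.08, 0.199], [-0.199, -0.005, -0.98]]
force: [-0.4, 0.3, -0.2]
grip_width: 0.993
```

play_rows(
  increments=[
    [0,0,0,-7],
    [0,0,0,-7],
    [0,0,0,-7],
    [0,0,0,-7],
    [0,0,0,-7],
    [0,0,0,-7],
    [0,0,0,-7],
    [0,0,0,-7],
    [0,0,0,-7],
    [0,0,0,-7],
    [0,0,0,-7],
    [0,0,0,-7],
  ],
)

```text
clock: 7.65
tcp_pos: [0.3469, 0.1534, 0.2999]
eef_rot: [[1.0, -0.025, -0.011], [-0.023, -0.98, 0.199], [-0.016, -0.199, -0.98]]
force: [-0.6, 0.3, -0.3]
grip_width: 0.993
```

```bash
python3 - <<'E'
from h import *
s=ctrl.get_state(); print(s['joint_positions'].round(3),s['eef_rot'].round(3)); to(.4235,.419,.25,166.5)
E
```

```text
[ 0.039 -0.114 -0.282  1.405  0.201 -3.079] [[ 1.    -0.025 -0.011]
 [-0.023 -0.98   0.199]
 [-0.016 -0.199 -0.98 ]]
p [346.9 153.4 299.9] yaw -1.29 F [-0.6  0.3 -0.3] tau [-0.18 -0.01  0.01] w 84.8 t 7.65
turn -167.79 then shift [-12.4 276.1  49.9]
```

play_rows(
  increments=[
    [0,20,-4,0],
    [0,20,-4,0],
    [0,20,-4,0],
    [0,20,-4,0],
    [0,20,-4,0],
    [0,20,-4,0],
  ],
)

```text
clock: 8.15
tcp_pos: [0.345, 0.0943, 0.3018]
eef_rot: [[0.996, -0.091, -0.003], [-0.09, -0.985, 0.149], [-0.016, -0.148, -0.989]]
force: [-0.6, 0.5, -0.1]
grip_width: 0.995
```

```bash
python3 - <<'E'
from h import *
s=ctrl.get_state(); print(s['joint_positions'].round(3),s['eef_rot'].round(3)); to(.4235,.419,.25,166.5)
E
```

```text
[-0.089 -0.137 -0.291  1.433  0.149 -3.14 ] [[ 0.996 -0.091 -0.003]
 [-0.09  -0.985  0.149]
 [-0.016 -0.148 -0.989]]
p [345.   94.3 301.8] yaw -5.17 F [-0.6  0.5 -0.1] tau [-0.19 -0.04  0.03] w 84.9 t 8.15
turn -171.67 then shift [ -0.5 334.   51.8]
```

play_rows(
  increments=[
    [0,20,-3,0],
    [0,20,-3,0],
    [0,20,-3,0],
    [0,20,-3,0],
    [0,20,-3,0],
    [0,20,-3,0],
    [0,20,-3,0],
    [0,20,-3,0],
  ],
)

```text
clock: 8.82
tcp_pos: [0.3388, 0.0371, 0.3075]
eef_rot: [[0.982, -0.188, -0.004], [-0.187, -0.98, 0.067], [-0.017, -0.065, -0.998]]
force: [-0.0, 0.7, 0.0]
grip_width: 0.991
```

```bash
python3 - <<'E'
from h import *
s=ctrl.get_state(); print(s['joint_positions'].round(3),s['eef_rot'].round(3)); to(.4235,.419,.25,166.5)
E
```

```text
[-0.187 -0.155 -0.285  1.457  0.065 -3.141] [[ 0.982 -0.188 -0.004]
 [-0.187 -0.98   0.067]
 [-0.017 -0.065 -0.998]]
p [338.8  37.1 307.5] yaw -10.79 F [-0.   0.7  0. ] tau [-0.05  0.01 -0.01] w 84.6 t 8.8167
turn -177.29 then shift [  6.8 391.2  57.5]
```

play_rows(
  increments=[
    [0,20,-1,0],
    [0,20,-1,0],
    [0,20,-1,0],
    [0,20,-1,0],
    [0,20,-1,0],
  ],
)

```text
clock: 9.23
tcp_pos: [0.3321, 0.0025, 0.3078]
eef_rot: [[0.969, -0.246, -0.014], [-0.246, -0.969, 0.016], [-0.017, -0.012, -1.0]]
force: [0.5, 0.5, -0.6]
grip_width: 0.994
```

```bash
python3 - <<'E'
from h import *
s=ctrl.get_state(); print(s['joint_positions'].round(3),s['eef_rot'].round(3)); to(.4235,.419,.25,166.5)
E
```

```text
[-0.247 -0.163 -0.29   1.462  0.012 -3.141] [[ 0.969 -0.246 -0.014]
 [-0.246 -0.969  0.016]
 [-0.017 -0.012 -1.   ]]
p [332.1   2.5 307.8] yaw -14.23 F [ 0.5  0.5 -0.6] tau [-0.   -0.03 -0.  ] w 84.9 t 9.2333
turn -180.73 then shift [  8.3 426.3  57.8]
```

play_rows(
  increments=[
    [0,20,0,0],
    [0,0,0,0],
  ],
)

```text
clock: 9.4
tcp_pos: [0.3305, -0.0044, 0.3075]
eef_rot: [[0.966, -0.258, -0.016], [-0.258, -0.966, 0.006], [-0.017, -0.002, -1.0]]
force: [0.4, -0.4, 0.7]
grip_width: 0.996
```

```bash
python3 - <<'E'
from h import *
s=ctrl.get_state(); print(s['joint_positions'].round(3),s['eef_rot'].round(3)); to(.4235,.419,.25,166.5)
E
```

```text
[-2.600e-01 -1.650e-01 -2.910e-01  1.461e+00  2.000e-03 -3.141e+00] [[ 0.966 -0.258 -0.016]
 [-0.258 -0.966  0.006]
 [-0.017 -0.002 -1.   ]]
p [330.5  -4.4 307.5] yaw -14.94 F [ 0.4 -0.4  0.7] tau [-0.03 -0.01  0.03] w 85.1 t 9.4
turn -181.44 then shift [  8.4 433.5  57.5]
```

play_rows(
  increments=[
    [0,0,0,7],
    [0,0,0,7],
    [0,0,0,7],
    [0,0,0,7],
    [0,0,0,7],
    [0,0,0,7],
    [0,0,0,7],
    [0,0,0,7],
    [0,0,0,7],
    [0,0,0,7],
    [0,0,0,7],
    [0,0,0,7],
  ],
)

```text
clock: 10.4
tcp_pos: [0.3307, -0.0036, 0.3075]
eef_rot: [[-0.16, -0.987, -0.016], [-0.987, 0.16, 0.007], [-0.005, 0.017, -1.0]]
force: [0.2, 0.5, 0.1]
grip_width: 0.991
```

play_rows(
  increments=[
    [0,0,0,7],
    [0,0,0,7],
    [0,0,0,7],
    [0,0,0,7],
    [0,0,0,7],
    [0,0,0,7],
    [0,0,0,7],
    [0,0,0,7],
    [0,0,0,7],
    [0,0,0,7],
    [0,0,0,7],
    [0,0,0,7],
  ],
)

```text
clock: 11.4
tcp_pos: [0.3307, -0.0036, 0.3075]
eef_rot: [[-0.998, 0.056, -0.016], [0.056, 0.998, 0.007], [0.016, 0.006, -1.0]]
force: [-0.8, -0.1, -0.4]
grip_width: 0.999
```

play_rows(
  increments=[
    [0,0,0,5.3],
    [0,0,0,5.3],
  ],
)

```text
clock: 11.57
tcp_pos: [0.3307, -0.0036, 0.3075]
eef_rot: [[-0.971, 0.237, -0.016], [0.237, 0.971, 0.007], [0.017, 0.003, -1.0]]
force: [-0.6, 0.1, -0.3]
grip_width: 0.996
```

```bash
python3 - <<'E'
from h import *
s=ctrl.get_state(); print(s['joint_positions'].round(3),s['eef_rot'].round(3)); to(.4235,.419,.25,166.5)
E
```

```text
[-0.258 -0.165 -0.291  1.461  0.003 -0.019] [[-0.971  0.237 -0.016]
 [ 0.237  0.971  0.007]
 [ 0.017  0.003 -1.   ]]
p [330.7  -3.6 307.5] yaw 166.29 F [-0.6  0.1 -0.3] tau [-0.   -0.01  0.04] w 85.0 t 11.5667
turn -0.21 then shift [  8.4 432.6  57.5]
```

play_rows(
  increments=[
    [0.6,29,2,0],
    [0.6,29,2,0],
    [0.6,29,2,0],
    [0.6,29,2,0],
    [0.6,29,2,0],
    [0.6,29,2,0],
    [0.6,29,2,0],
    [0.6,29,2,0],
    [0.6,29,2,0],
    [0.6,29,2,0],
    [0.6,29,2,0],
    [0.6,29,2,0],
  ],
)

```text
clock: 12.57
tcp_pos: [0.4042, 0.3383, 0.2845]
eef_rot: [[-0.973, 0.232, -0.016], [0.232, 0.973, 0.007], [0.017, 0.003, -1.0]]
force: [1.2, -1.1, 0.1]
grip_width: 0.994
```

play_rows(
  increments=[
    [0.6,29,8,0],
    [0.6,29,8,0],
    [0,26,8,0],
    [0,0,0,0],
  ],
)

```text
clock: 12.9
tcp_pos: [0.4223, 0.4223, 0.2579]
eef_rot: [[-0.973, 0.23, -0.018], [0.23, 0.973, 0.007], [0.019, 0.002, -1.0]]
force: [-0.2, -0.3, -0.0]
grip_width: 0.998
```

```bash
python3 - <<'E'
from h import *
c=grab('wrist','w2'); to(.4235,.419,.135,166.5)
a=grab('top','top1')
f=192/np.radians(c['fov_y']/2)
print(-np.array(c['R']).T@c['t'], np.array(c['R']).round(3).tolist())
E
```

```text
p [421.8 420.4 258.8] yaw 166.7 F [ 0.1 -0.4 -0.6] tau [-0.02 -0.01  0.03] w 85.1 t 12.95
turn 0.2 then shift [ -2.   -0.9 123.8]
[0.35880369 0.43680438 0.40154167] [[0.23, 0.973, 0.002], [0.943, -0.223, 0.248], [0.241, -0.055, -0.969]]
```

View pics/w2.png

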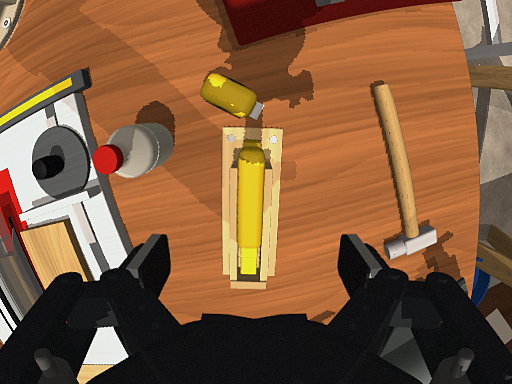

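```bash
cat >> h.py <<'E'
def wz(c,u,v,z):
    f=192/np.radians(c['fov_y']/2)
    x,y=u-c['cx'],v-c['cy'];r=np.hypot(x,y);th=r/f
    d=np.array(c['R']).T@np.array([x/r*np.sin(th),y/r*np.sin(th),np.cos(th)]);o=-np.array(c['R']).T@c['t']
    return o+d*(z-o[2])/d[2]
E
python3 - <<'E'
from h import *
c=load('w2')
s=ctrl.get_state();R=s['eef_rot'];p=s['tcp_pos']
f=192/np.tan(np.radians(c['fov_y']/2)); print(f,192/np.radians(c['fov_y']/2))
for n,u,v,z in [('h L',239,165,.174),('h R',265,165,.174),('near top',252,149,.174),('h L2',240,200,.174),('h R2',265,200,.174),('toe',249,274,.03),('bNL',223,128,.012),('bNR',283,128,.012),('bFL',223,275,.012),('bFR',275,276,.012)]:
  for g in (1,):
    X=wz(c,u,v,z); print(n,(X*1000).round(1),'in tool',(R.T@(X-p)*1000).round(1))
hsv=cv2.cvtColor(c['frame'],cv2.COLOR_RGB2HSV);m=cv2.inRange(hsv,(22,140,80),(35,255,255))
for v in (155,165,175,185,195,205,215,230,260,270): 
  i=np.where(m[v,225:280])[0]+225; print(v,i.min(),i.max(),end='; ')
E
```

```text
297.3186396354542 334.84646769620986
h L [395.9 418.2 174. ] in tool [23.3 -7.1 86.3]
h R [400.  435.6 174. ] in tool [23.3 10.8 86.3]
near top [387.1 429.5 174. ] in tool [34.4  1.9 86.5]
h L2 [420.4 412.8 174. ] in tool [-1.8 -6.6 85.8]
h R2 [424.5 430.1 174. ] in tool [-1.8 11.1 85.8]
toe [555.8 385.2  30. ] in tool [-142.5   -2.4  227.2]
bNL [375.4 397.1  12. ] in tool [ 35.4 -32.5 248.5]
bNR [391.4 465.   12. ] in tool [ 35.5  37.2 248.6]
bFL [559.2 348.9  12. ] in tool [-154.6  -37.   245. ]
bFR [576.4 415.3  12. ] in tool [-155.9   31.6  245. ]
155 238 263; 165 237 264; 175 238 263; 185 238 263; 195 238 263; 205 237 262; 215 237 262; 230 237 261; 260 241 256; 270 241 256;
```

```bash
sed -i "s#f=192/np.radians(c\['fov_y'\]/2)#f=192/np.tan(np.radians(c['fov_y']/2))#" h.py
python3 - <<'E'
from h import *
c=load('w2')
s=ctrl.get_state();R=s['eef_rot'];p=s['tcp_pos']
for n,u,v,z in [('h L',237.5,165,.174),('h R',264,165,.174),('near top',252,149,.174),('h L2',237.5,200,.174),('h R2',263,200,.174),('toe',249,274,.03),('bNL',223,128,.012),('bNR',283,128,.012),('bFL',223,275,.012),('bFR',275,276,.012)]:
    X=wz(c,u,v,z); print(n,(X*1000).round(1),'in tool',(R.T@(X-p)*1000).round(1))
E
```

```text
h L [393.2 416.3 174. ] in tool [25.5 -9.5 86.3]
h R [397.9 436.3 174. ] in tool [25.5 11.  86.3]
near top [383.6 430.1 174. ] in tool [38.   1.7 86.6]
h L2 [420.6 409.5 174. ] in tool [-2.7 -9.8 85.8]
h R2 [425.3 429.3 174. ] in tool [-2.7 10.5 85.8]
toe [570.8 380.8  30. ] in tool [-158.1   -3.3  227. ]
bNL [365.4 395.   12. ] in tool [ 44.6 -36.9 248.7]
bNR [383.4 471.2  12. ] in tool [ 44.7  41.4 248.8]
bFL [574.2 339.3  12. ] in tool [-171.3  -42.8  244.7]
bFR [593.8 415.3  12. ] in tool [-172.8   35.7  244.7]
```

play_rows(
  increments=[
    [-1,0.4,20,1.3],
    [-1,0,20,0],
    [-1,0,20,0],
    [-0.5,0,20,0],
    [0,0,20,0],
    [0,0,15,0],
    [0,0,8,0],
  ],
)

```text
clock: 13.58
tcp_pos: [0.4229, 0.4174, 0.1368]
eef_rot: [[-0.967, 0.256, -0.018], [0.256, 0.967, 0.006], [0.018, 0.001, -1.0]]
force: [-0.6, -0.0, 0.8]
grip_width: 1.0
```

play_rows(
  increments=[
    [0,0,0,0],
    [0,0,0,0],
    [0,0,0,0],
    [0,0,0,0],
    [0,0,0,0],
    [0,0,0,0],
    [0,0,0,0],
    [0,0,0,0],
  ],
  claw=0,
  newtons=70,
)

```text
clock: 14.25
tcp_pos: [0.4243, 0.4196, 0.1394]
eef_rot: [[-0.967, 0.254, -0.014], [0.254, 0.967, 0.008], [0.016, 0.004, -1.0]]
force: [-0.1, -0.6, 5.6]
grip_width: 0.25
```

```bash
python3 - <<'E'
from h import *
to(.4235,.419,.135,166.5)
E
```

```text
p [424.3 419.6 139.4] yaw 165.26 F [-0.1 -0.6  5.6] tau [-0.27  0.17 -0.02] w 21.3 t 14.25
turn -1.24 then shift [ 0.6 -0.7  4.4]
```

play_rows(
  increments=[
    [0,0,-12,0],
    [0,0,-20,0],
    [0,0,-25,0],
    [0,0,-25,0],
    [0,0,-25,0],
    [0,0,-25,0],
    [0,0,-13,0],
    [0,0,0,0],
  ],
)

```text
clock: 14.92
tcp_pos: [0.4272, 0.4191, 0.2865]
eef_rot: [[-0.967, 0.254, -0.011], [0.254, 0.967, 0.011], [0.014, 0.007, -1.0]]
force: [0.1, 0.0, -1.7]
grip_width: 0.246
```

```bash
python3 - <<'E'
from h import *
a=grab('side','side2'); cv2.imwrite('pics/s2.png',cv2.resize(a['frame'][100:370,60:300,::-1],None,fx=2.2,fy=2.2))
psi=.028; o=np.array([.498,-.013]); R=np.array([[np.cos(psi),-np.sin(psi)],[np.sin(psi),np.cos(psi)]])
sh=np.array([-.042,-.040])
print('tcp target', o+R@(sh+[.018,0]))
to(*(o+R@(sh+[.018,0])),.27,180+np.degrees(psi))
E
```

```text
tcp target [ 0.47512926 -0.05365623]
p [426.6 418.7 284.3] yaw 165.27 F [-0.5  0.1 -3.2] tau [0.06 0.02 0.01] w 21.2 t 14.9667
turn -16.34 then shift [ -35.2 -473.6   14.3]
```

View pics/s2.png

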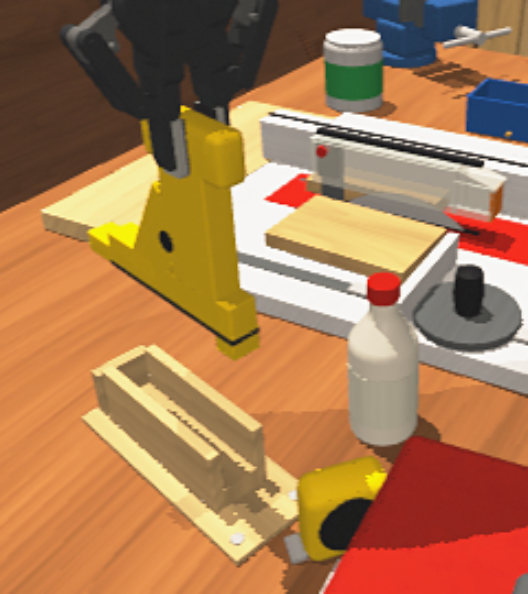

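play_rows(
  increments=[
    [0,0,0,-4.1],
    [0,0,0,-4.1],
    [0,0,0,-4.1],
    [0,0,0,-4.0],
    [0,-15,0,0],
    [-2,-25,0,0],
    [-3,-32,0,0],
    [-3,-32,0,0],
    [-3,-32,0,0],
    [-3,-32,0,0],
    [-3,-32,0,0],
    [-3,-32,0,0],
  ],
)

```text
clock: 15.97
tcp_pos: [0.4512, 0.1852, 0.2789]
eef_rot: [[-0.999, -0.027, -0.019], [-0.028, 1.0, 0.006], [0.019, 0.007, -1.0]]
force: [0.3, -0.4, -2.3]
grip_width: 0.245
```

play_rows(
  increments=[
    [-3,-32,0,0],
    [-3,-32,0,0],
    [-3,-32,0,0],
    [-3,-32,0,0],
    [-3,-32,0,0],
    [-2,-32,0,0],
    [-1,-25,0,0],
    [0,-15,0,0],
    [0,0,0,0],
    [0,0,0,0],
    [0,0,0,0],
  ],
)

```text
clock: 16.88
tcp_pos: [0.4759, -0.044, 0.2778]
eef_rot: [[-0.999, -0.027, -0.018], [-0.027, 1.0, 0.008], [0.018, 0.009, -1.0]]
force: [0.3, -0.3, -2.2]
grip_width: 0.245
```

```bash
python3 - <<'E'
from h import *
to(.4751,-.0537,.27,181.6)
s=ctrl.get_state(); print(s['eef_rot'].round(3))
c=grab('top','top2'); a=c['frame'][...,::-1]
w=grab('wrist','w3')['frame'][...,::-1]
L=cv2.resize(a[90:240,215:305],None,fx=3.9,fy=3.9,interpolation=cv2.INTER_CUBIC)
out=np.zeros((585,800,3),np.uint8); out[:585,:351]=L[:585]; out[:338,351:800]=cv2.resize(w,(449,338))
cv2.imwrite('pics/t2.png',out)
E
```

```text
p [475.9 -44.  277.8] yaw -178.44 F [ 0.3 -0.3 -2.2] tau [0.03 0.05 0.01] w 20.9 t 16.8833
turn -360.04 then shift [ 1.1 -9.7  7.8]
[[-0.999 -0.027 -0.018]
 [-0.027  1.     0.008]
 [ 0.018  0.009 -1.   ]]
```

View pics/t2.png

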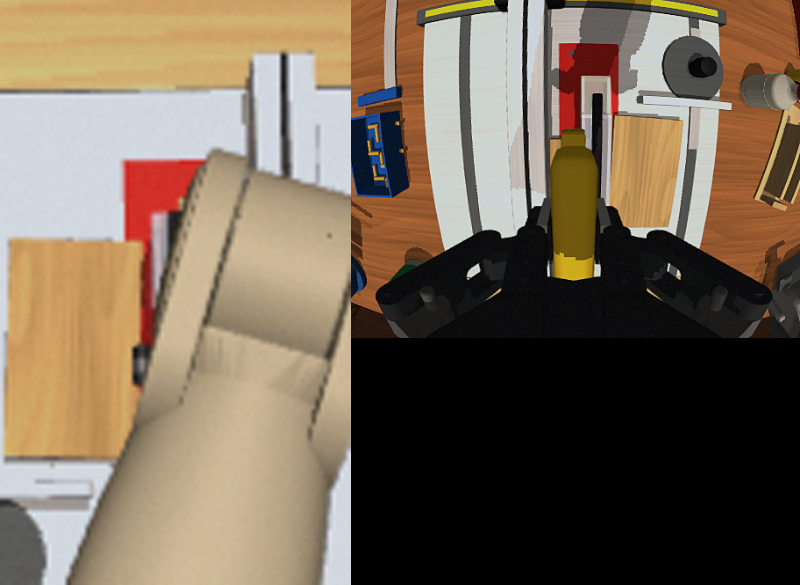

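```bash
python3 - <<'E'
from h import *
c=load('w3'); s=ctrl.get_state()
psi=.028; o=np.array([.498,-.013,0]); R=np.array([[np.cos(psi),-np.sin(psi),0],[np.sin(psi),np.cos(psi),0],[0,0,1]])
W=lambda x,y:((x-351)*512/449,y*384/338)
zs=.2778-.1154
for n,x,y,z in [('guard nl',583,77,.121),('guard nr',610,77,.121),('guard r',612,112,.121),('fence edge top',548,100,.085),('fence edge top2',551,40,.085),('fence edge bot',558,60,.025),('heel back l',561,131,zs+.01),('heel back r',585,131,zs+.01),('handle l',553,165,zs+.15),('handle r',597,165,zs+.15),('strip near l',550,139,.043),('strip nr',561,139,.043),('offc near L',615,116,.043),('offc near R',684,121,.043)]:
    u,v=W(x,y); X=wz(c,u,v,z); print(n,'saw',(R.T@(X-o)*1000).round(1),'tool',(s['eef_rot'].T@(X-s['tcp_pos'])*1000).round(1))
print('tcp saw',(R.T@(s['tcp_pos']-o)*1000).round(1))
E
```

```text
guard nl saw [-116.1  -17.9  121. ] tool [ 90.8  10.8 159. ]
guard nr saw [-116.7   13.   121. ] tool [ 91.4  41.7 159.3]
guard r saw [-76.2  15.7 121. ] tool [ 50.9  44.4 158.6]
fence edge top saw [-90.  -61.1  85. ] tool [ 64.1 -32.7 194.2]
fence edge top2 saw [-168.7  -57.2   85. ] tool [142.8 -28.8 195.6]
fence edge bot saw [-151.3  -51.1   25. ] tool [124.4 -23.2 255.3]
heel back l saw [-59.7 -41.2 172.4] tool [ 35.3 -12.1 106.5]
heel back r saw [-59.7 -18.1 172.4] tool [ 35.3  11.  106.7]
handle l saw [-61.1 -39.2 312.4] tool [ 39.   -9.  -33.4]
handle r saw [-61.  -20.2 312.4] tool [ 38.9  10.1 -33.3]
strip near l saw [-33.2 -62.5  43. ] tool [  6.7 -34.5 235.3]
strip nr saw [-33.1 -46.4  43. ] tool [  6.6 -18.4 235.4]
offc near L saw [-67.3  32.5  43. ] tool [ 40.7  60.5 236.6]
offc near R saw [-63.7 142.7  43. ] tool [ 37.  170.7 237.5]
tcp saw [-22.7 -29.9 278.4]
```

play_rows(
  increments=[
    [0.5,-6,0,0],
    [0,-5.5,0,0],
    [0,0,10,0],
    [0,0,15,0],
    [0,0,15,0],
    [0,0,15,0],
    [0,0,15,0],
    [0,0,10,0],
    [0,0,10,0],
    [0,0,0,0],
    [0,0,0,0],
  ],
)

```text
clock: 17.9
tcp_pos: [0.4747, -0.0553, 0.1886]
eef_rot: [[-0.999, -0.027, -0.017], [-0.027, 1.0, 0.007], [0.016, 0.008, -1.0]]
force: [1.3, 0.0, -2.0]
grip_width: 0.248
```

```bash
cat >> h.py <<'E'
psi=.028; So=np.array([.498,-.013,0]); SR=np.array([[np.cos(psi),-np.sin(psi),0],[np.sin(psi),np.cos(psi),0],[0,0,1]])
def shoe():
    s=ctrl.get_state(); q=SR.T@(s['tcp_pos']-So)
    print('shoe saw',((q-[.017,-.0002,.1154])*1000).round(1),'yaw',np.degrees(np.arctan2(s['eef_rot'][1,0],s['eef_rot'][0,0])).round(2),'F',s['force'].round(1),'tau',s['ft_torque'].round(2),'j',s['joint_positions'].round(2),s['clock'])
E
python3 - <<'E'
from h import *
shoe()
w=grab('wrist','w4'); c=w; a=cv2.resize(w['frame'][60:330,150:400,::-1],None,fx=2.2,fy=2.2,interpolation=cv2.INTER_CUBIC)
cv2.imwrite('pics/w4c.png',a)
E
```

```text
shoe saw [-41.4 -41.5  73.2] yaw -178.44 F [ 1.3  0.  -2. ] tau [-0.02  0.07 -0.02] j [-0.29  0.16 -0.26  1.17  0.   -0.31] 17.9
```

View pics/w4c.png

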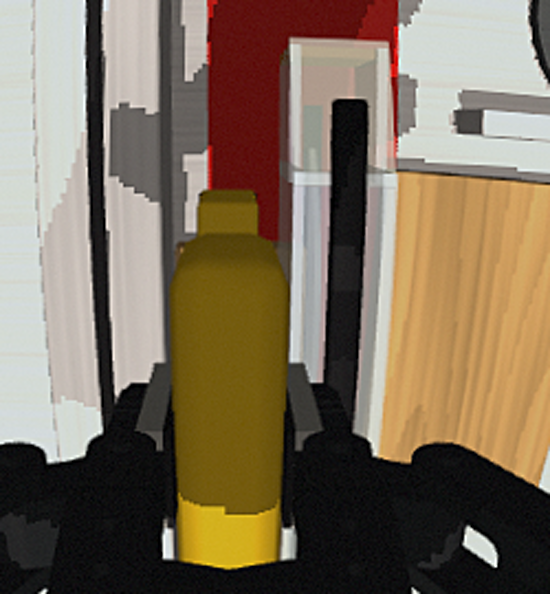

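play_rows(
  increments=[
    [0,0,10,0],
    [0,0,9,0],
    [0,0,6,0],
    [0,0,3,0],
    [0,0,0,0],
    [0,0,0,0],
  ],
)

```text
clock: 18.45
tcp_pos: [0.4744, -0.0552, 0.1607]
eef_rot: [[-1.0, -0.027, -0.016], [-0.027, 1.0, 0.007], [0.016, 0.008, -1.0]]
force: [-0.2, -0.3, -1.5]
grip_width: 0.247
```

```bash
python3 -c "
from h import *
shoe()"
```

```text
shoe saw [-41.8 -41.3  45.3] yaw -178.44 F [-0.2 -0.3 -1.5] tau [ 0.03 -0.01  0.02] j [-0.29  0.18 -0.31  1.1   0.   -0.31] 18.45
```

play_rows(
  increments=[
    [0,0,1,0],
    [0,0,1,0],
    [0,0,0,0],
    [0,0,0,0],
  ],
)

```text
clock: 18.78
tcp_pos: [0.4746, -0.0553, 0.1591]
eef_rot: [[-1.0, -0.027, -0.015], [-0.027, 1.0, 0.007], [0.015, 0.008, -1.0]]
force: [0.7, 1.1, -2.4]
grip_width: 0.249
```

```bash
python3 -c "
from h import *
shoe()"
```

```text
shoe saw [-41.5 -41.4  43.7] yaw -178.44 F [ 0.7  1.1 -2.4] tau [-0.07  0.06 -0.03] j [-0.29  0.18 -0.31  1.1   0.   -0.31] 18.7833
```

play_rows(
  increments=[
    [0,0,1.2,0],
    [0,0,0,0],
    [0,0,0,0],
  ],
)

```text
clock: 19.03
tcp_pos: [0.4749, -0.0553, 0.1584]
eef_rot: [[-1.0, -0.027, -0.015], [-0.027, 1.0, 0.007], [0.014, 0.007, -1.0]]
force: [-1.2, 0.9, 3.4]
grip_width: 0.245
```

```bash
python3 -c "
from h import *
shoe()"
```

```text
shoe saw [-41.3 -41.5  43. ] yaw -178.44 F [-1.2  0.9  3.4] tau [ 0.02  0.33 -0.04] j [-0.29  0.18 -0.32  1.09  0.   -0.31] 19.0333
```

play_rows(
  increments=[
    [-3,0,-0.05,0],
    [-5,0,-0.07,0],
    [-5,0,-0.07,0],
    [-6,0,-0.08,0],
    [-8,0,-0.12,0],
    [-8,0,-0.12,0],
    [-8,0,-0.12,0],
    [-5,0,-0.07,0],
    [0,0,0,0],
  ],
)

```text
clock: 19.78
tcp_pos: [0.5233, -0.0542, 0.1584]
eef_rot: [[-1.0, -0.027, -0.015], [-0.027, 1.0, 0.007], [0.015, 0.007, -1.0]]
force: [-0.9, -0.0, 4.9]
grip_width: 0.24
```

```bash
python3 -c "
from h import *
shoe();grab('side','side3')"
```

```text
shoe saw [  7.1 -41.6  43. ] yaw -178.43 F [-0.9 -0.   4.9] tau [-0.07  0.31 -0.02] j [-0.26  0.27 -0.2   1.12  0.   -0.28] 19.7833
```

play_rows(
  increments=[
    [-5,0,-0.07,0],
    [-8,0,-0.12,0],
    [-10,0,-0.15,0],
    [-10,0,-0.15,0],
    [-10,0,-0.15,0],
    [-10,0,-0.15,0],
    [-10,0,-0.15,0],
    [-10,0,-0.15,0],
    [-8,0,-0.12,0],
    [-5,0,-0.07,0],
    [0,0,0,0],
  ],
)

```text
clock: 20.75
tcp_pos: [0.6093, -0.0518, 0.1584]
eef_rot: [[-1.0, -0.027, -0.015], [-0.027, 1.0, 0.007], [0.015, 0.007, -1.0]]
force: [-2.0, 0.3, 5.5]
grip_width: 0.248
```

```bash
python3 -c "
from h import *
shoe()"
```

```text
shoe saw [ 93.1 -41.7  43. ] yaw -178.43 F [-2.   0.3  5.5] tau [-0.08  0.32 -0.01] j [-0.22  0.43  0.03  1.19  0.   -0.24] 20.75
```

play_rows(
  increments=[
    [-5,0,-0.07,0],
    [-8,0,-0.12,0],
    [-8,0,-0.12,0],
    [-8,0,-0.12,0],
    [-8,0,-0.12,0],
    [-6,0,-0.1,0],
    [-3,0,-0.05,0],
    [0,0,0,0],
    [0,0,0,0],
  ],
)

```text
clock: 21.5
tcp_pos: [0.6548, -0.0505, 0.1585]
eef_rot: [[-1.0, -0.027, -0.015], [-0.027, 1.0, 0.007], [0.015, 0.007, -1.0]]
force: [-2.4, -0.4, 4.7]
grip_width: 0.245
```

```bash
python3 - <<'E'
from h import *
shoe(); s=grab('side','side4'); t=grab('top','top4')
a=s['frame'][...,::-1]; b=t['frame'][...,::-1]
out=np.zeros((600,800,3),np.uint8); x=cv2.resize(a[130:250,70:320],None,fx=1.9,fy=1.9,interpolation=cv2.INTER_CUBIC); out[:x.shape[0],:x.shape[1]]=x
y=cv2.resize(b[60:255,195:305],None,fx=2.9,fy=2.9,interpolation=cv2.INTER_CUBIC); out[:y.shape[0],480:480+y.shape[1]]=y
cv2.imwrite('pics/c4.png',out)
E
```

```text
shoe saw [138.7 -41.7  43.1] yaw -178.44 F [-2.4 -0.4  4.7] tau [-0.1   0.47 -0.  ] j [-0.2   0.51  0.17  1.24  0.   -0.23] 21.5
```

View pics/c4.png

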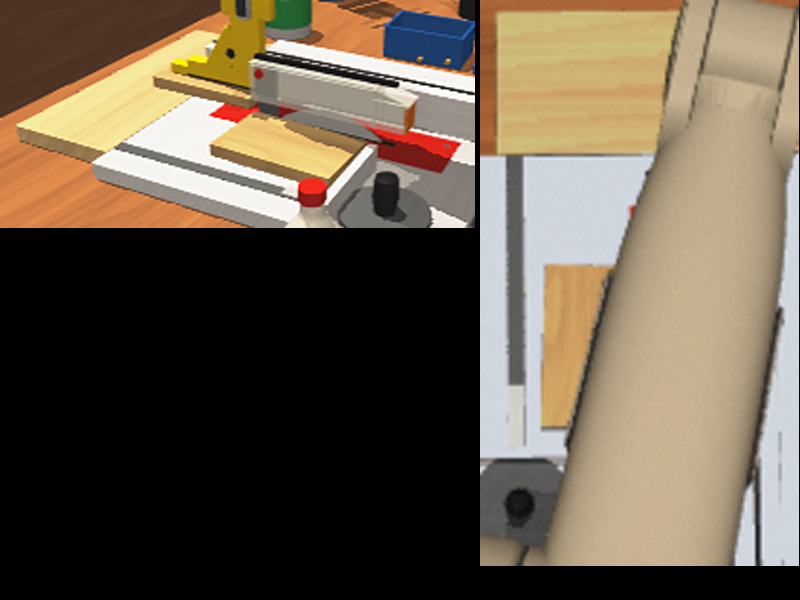

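play_rows(
  increments=[
    [0,0,-2,0],
    [2,0,-1,0],
    [2,0,-3,0],
    [0,0,-10,0],
    [0,0,-20,0],
    [0,0,-25,0],
    [0,0,-25,0],
    [0,0,-22,0],
    [0,0,-15,0],
    [0,0,0,0],
  ],
)

```text
clock: 22.43
tcp_pos: [0.6539, -0.0517, 0.2855]
eef_rot: [[-1.0, -0.027, -0.009], [-0.027, 1.0, 0.006], [0.008, 0.006, -1.0]]
force: [0.0, 0.6, -1.7]
grip_width: 0.248
```

play_rows(
  increments=[
    [0,0,0,4.1],
    [0,0,0,4.1],
    [0,0,0,4.1],
    [0,0,0,4],
    [0,0,0,0],
  ],
)

```text
clock: 22.85
tcp_pos: [0.652, -0.0513, 0.2796]
eef_rot: [[-0.966, 0.256, -0.017], [0.256, 0.967, 0.008], [0.019, 0.003, -1.0]]
force: [0.4, 0.7, -2.0]
grip_width: 0.25
```

```bash
python3 -c "
from h import *
to(.4243,.4196,.27,165.26)"
```

```text
p [652.  -51.3 279.6] yaw 165.15 F [ 0.4  0.7 -2. ] tau [ 0.05 -0.02 -0.05] w 21.3 t 22.85
turn -0.11 then shift [340.  397.5   9.6]
```

play_rows(
  increments=[
    [10,12,0,0],
    [20,23,0,0],
    [25,29,0,0],
    [25,29,0,0],
    [25,29,0,0],
    [25,29,0,0],
    [25,29,0,0],
    [25,29,0,0],
    [25,29,0,0],
    [25,29,0,0],
    [25,29,0,0],
    [25,29,0,0],
  ],
)

```text
clock: 23.85
tcp_pos: [0.463, 0.3356, 0.286]
eef_rot: [[-0.967, 0.253, -0.016], [0.252, 0.968, 0.007], [0.017, 0.003, -1.0]]
force: [0.7, -0.1, -3.0]
grip_width: 0.249
```

play_rows(
  increments=[
    [25,29,0,0],
    [20,24,0,0],
    [10,14,0,0],
    [5,6,0,0],
    [0,0,0,0],
    [0,0,0,0],
    [0,0,0,0],
  ],
)

```text
clock: 24.43
tcp_pos: [0.4255, 0.4189, 0.2874]
eef_rot: [[-0.967, 0.255, -0.016], [0.255, 0.967, 0.006], [0.017, 0.002, -1.0]]
force: [-0.9, -0.9, -1.2]
grip_width: 0.249
```

```bash
python3 - <<'E'
from h import *
to(.4243,.4196,.1394,165.26); w=grab('wrist','w5'); t=grab('top','top5')
out=np.zeros((600,800,3),np.uint8)
x=cv2.resize(w['frame'][70:330,140:360,::-1],None,fx=2.1,fy=2.1,interpolation=cv2.INTER_CUBIC); out[:x.shape[0],:x.shape[1]]=x
y=cv2.resize(t['frame'][60:255,195:305,::-1],None,fx=2.9,fy=2.9,interpolation=cv2.INTER_CUBIC); out[:y.shape[0],480:480+y.shape[1]]=y
cv2.imwrite('pics/c5.png',out)
E
```

```text
p [425.5 418.9 287.4] yaw 165.21 F [-0.9 -0.9 -1.2] tau [-0.    0.03 -0.  ] w 21.3 t 24.4333
turn -0.05 then shift [  1.4   0.4 148. ]
```

View pics/c5.png

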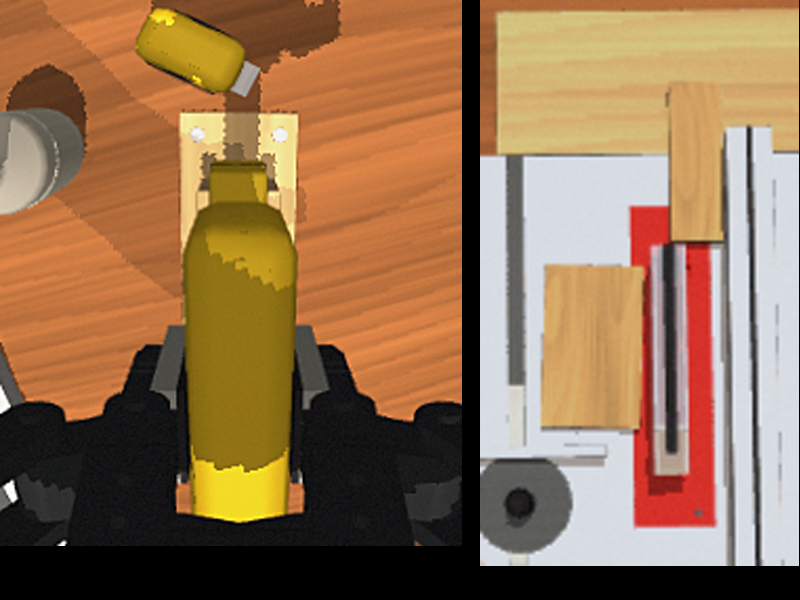

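play_rows(
  increments=[
    [0.7,0.2,15,0],
    [0.7,0.2,20,0],
    [0,0,20,0],
    [0,0,18,0],
    [0,0,10,0],
    [0,0,6,0],
    [0,0,0,0],
    [0,0,0,0],
  ],
)

```text
clock: 25.2
tcp_pos: [0.4228, 0.4213, 0.1993]
eef_rot: [[-0.967, 0.255, -0.015], [0.255, 0.967, 0.008], [0.017, 0.003, -1.0]]
force: [-0.2, -0.5, -2.6]
grip_width: 0.249
```

```bash
python3 - <<'E'
from h import *
to(.4243,.4196,.1394,165.26)
c=load('top5')
for x,y in [(670,240),(722,242),(670,82),(722,84)]:
    X=onz(c,195+(x-480+.5)/2.9-.5,60+(y+.5)/2.9-.5,.043); print((SR.T@(X-So)*1000).round(1))
E
```

```text
p [422.8 421.3 199.3] yaw 165.22 F [-0.2 -0.5 -2.6] tau [0.03 0.06 0.04] w 21.2 t 25.2
turn -0.04 then shift [-1.9 -1.2 59.9]
[139.6  -4.1  43. ]
[136.6 -61.9  43. ]
[318.5  -7.1  43. ]
[315.5 -65.4  43. ]
```

play_rows(
  increments=[
    [-1,-0.7,5,0],
    [-1,-0.5,8,0],
    [0,0,8,0],
    [0,0,8,0],
    [0,0,8,0],
    [0,0,7,0],
    [0,0,6,0],
    [0,0,5,0],
    [0,0,0,0],
    [0,0,0,0],
  ],
)

```text
clock: 26.03
tcp_pos: [0.4229, 0.4201, 0.1433]
eef_rot: [[-0.967, 0.254, -0.016], [0.254, 0.967, 0.007], [0.017, 0.002, -1.0]]
force: [0.4, 0.5, -2.2]
grip_width: 0.25
```

```bash
python3 -c "
from h import *
to(.4243,.4196,.1394,165.26)"
```

```text
p [422.9 420.1 143.3] yaw 165.26 F [ 0.4  0.5 -2.2] tau [-0.01  0.07  0.04] w 21.3 t 26.0333
turn -0.0 then shift [-1.5 -0.1  3.9]
```

In the slot with no contact forces; lower to the floor.

play_rows(
  increments=[
    [-1,0,1.5,0],
    [0,0,1.5,0],
    [0,0,0.8,0],
    [0,0,0,0],
    [0,0,0,0],
  ],
)

```text
clock: 26.45
tcp_pos: [0.424, 0.4199, 0.1399]
eef_rot: [[-0.967, 0.255, -0.016], [0.254, 0.967, 0.007], [0.017, 0.003, -1.0]]
force: [0.9, 1.1, -1.7]
grip_width: 0.252
```

```bash
python3 -c "
from h import *
to(.4243,.4196,.1394,165.26)"
```

```text
p [424.  419.9 139.9] yaw 165.26 F [ 0.9  1.1 -1.7] tau [0.01 0.02 0.04] w 21.5 t 26.45
turn -0.0 then shift [-0.4 -0.3  0.5]
```

play_rows(
  increments=[
    [0,0,1,0],
    [0,0,0,0],
    [0,0,0,0],
  ],
)

```text
clock: 26.7
tcp_pos: [0.4241, 0.4201, 0.1395]
eef_rot: [[-0.967, 0.255, -0.015], [0.254, 0.967, 0.008], [0.016, 0.004, -1.0]]
force: [-1.0, -0.2, 2.2]
grip_width: 0.251
```

play_rows(
  increments=[
    [0,0,0,0],
    [0,0,0,0],
    [0,0,0,0],
    [0,0,0,0],
    [0,0,0,0],
    [0,0,0,0],
    [0,0,0,0],
  ],
  claw=60,
)

```text
clock: 27.28
tcp_pos: [0.424, 0.4199, 0.1388]
eef_rot: [[-0.967, 0.255, -0.016], [0.254, 0.967, 0.007], [0.017, 0.003, -1.0]]
force: [0.0, -0.0, 0.1]
grip_width: 0.7
```

play_rows(
  increments=[
    [0,0,-10,0],
    [0,0,-20,0],
    [0,0,-25,0],
    [0,0,-25,0],
    [0,0,-25,0],
    [0,-20,-15,0],
    [0,-30,0,0],
    [0,-30,0,0],
    [0,-30,0,0],
    [0,-30,0,0],
    [0,0,0,0],
    [0,0,0,0],
  ],
)

```text
clock: 28.28
tcp_pos: [0.3901, 0.2827, 0.2596]
eef_rot: [[-0.966, 0.257, -0.014], [0.256, 0.967, 0.008], [0.016, 0.004, -1.0]]
force: [0.3, 0.8, 0.8]
grip_width: 0.701
```

```bash
python3 - <<'E'
from h import *
to(.4243,.4196,.1394,165.26); s=grab('side','side6'); t=grab('top','top6')
out=np.zeros((600,800,3),np.uint8)
x=cv2.resize(s['frame'][120:384,60:320,::-1],None,fx=1.8,fy=1.8,interpolation=cv2.INTER_CUBIC); out[:x.shape[0],:x.shape[1]]=x
y=cv2.resize(t['frame'][60:255,100:320,::-1],None,fx=1.45,fy=1.45,interpolation=cv2.INTER_CUBIC); out[:y.shape[0],480:480+y.shape[1]]=y
cv2.imwrite('pics/c6.png',out)
E
```

```text
p [390.1 282.7 259.6] yaw 165.14 F [0.3 0.8 0.8] tau [ 0.01 -0.09 -0.03] w 59.9 t 28.2833
turn -0.12 then shift [  1.8 141.1 120.2]
```

View pics/c6.png

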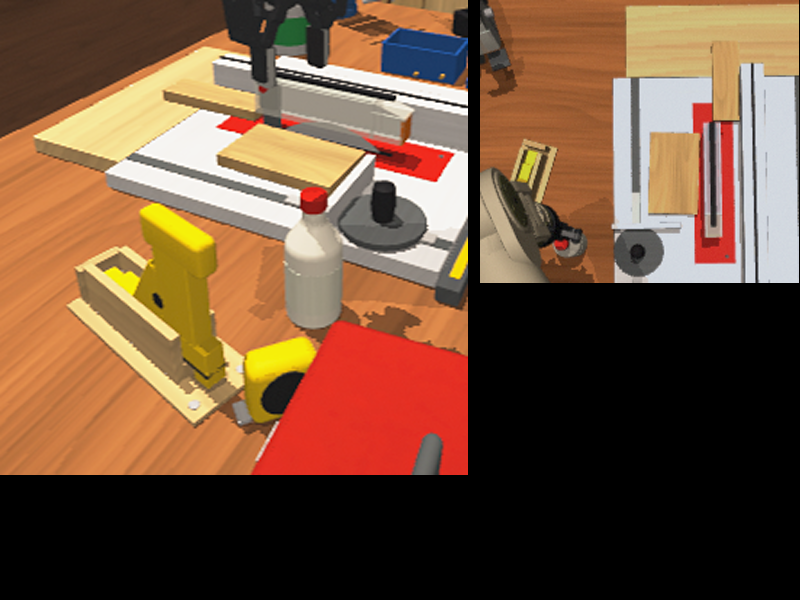

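The shoe stands parked as it did at the start, with the handle top at about (145–215, 205–275) in the side crop. The strip lies past the guard and the bystanders look unmoved.

```bash
python3 -c "
from h import *
print(ctrl.get_state()['clock'],ctrl.sign_off())"
```

```text
the job is handed in; nothing more can be done
28.3833 None
```

I hooked the shoe behind the strip, pushed the strip along the fence past the guard, stood the shoe back in its holder and handed the job in at 28.4 s. No verdict is reported.

**Last checks**
- **Strip:** from the top camera its near end was at saw x ≈ 138 mm, against the 120 mm needed. Its middle was at y ≈ −34 mm, and it was turned about 0.02 rad from the feed line. In the final views it still lay flat and straight.
- **Shoe:** the tool let go within about 1 mm of where it had gripped the shoe. The side view shows the shoe upright in the holder as at the start, but I judged this by eye and did not measure the shoe's final pose.
- **Other things:** the measured tool force was never more than about 6 N at any reading, so there was no sign of knocking the guard. The offcut, glue bottle and tape measure looked unmoved. The square was not in the last crops, and I did not go near it after the start.

**What went wrong on the way**
- **Wrist limit:** the last joint hit its range limit on the first approach and tilted the tool by 0.2 rad. I worked it back to about 0.02 rad by running into the opposite limit, then gripped half a turn round. This cost about 8 s.
- **Fisheye measurement:** my first wrist-camera measurement used the wrong focal length, and the holder came out about 13% too short. I corrected it before gripping.

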